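# Find the full casting flask by its weight

### The arm

A 6-joint arm with a two-finger parallel gripper is mounted at the origin on the work surface; the furniture and walls round the work are solid. World frame = base frame: x ahead of the robot, y to its left, z up, the work surface at z = 0. Lengths are in m, angles in rad, forces in N, time in s.
With the tool pointing down it reaches from about 0.4 to 0.825 m from the base axis. Payload 7 kg.
Tool frame: the origin (TCP) lies midway between the tips of the shut fingers; the grasp point (between the pads) lies 19 mm behind it; z points along the fingers, y is the direction in which the jaws open and shut (so a half turn about z gives the same grasp; the last joint's range is limited). The gripper opens to 85 mm and grips with 20 to 120 N. Pads are 22 mm wide; open, the fingers measure 114 mm over their backs; the gripper's body (76 mm by 85 mm) begins 54 mm behind the grasp point. The pads swing forward as they close: fully open they stand 13 mm farther back than shut.
Start: joints at [1.497, 0.359, 0.012, 0, -1.224, -0.288], TCP at [0.239, 0.631, 0.21] pointing down, gripper open.
Joint ranges: [-3.07, 3.07], [-1.43, 2.12], [-1.02, 1.25], [-3.03, 1.67], [-3.05, -0], [-3.03, 3.03]. Speed limits (rad/s): [2.39, 2.39, 3.01, 3.14, 3.14, 3.14].

### API

Orientations are given as a unit quaternion [w, x, y, z].
In Python, from rig import * gives the robot as it stands.
- The arm moves only by the tool play_rows, never from a script. Its argument "commands" is a list of rows, each a list of 7 numbers: the turn, a rotation vector about the tool's x, y, z in units of 6 degrees (1.0 is 6 degrees), then the shift along the tool's x, y, z in mm, then the closure in counts, from 0 (fully open) to 255 (shut). In form: [[rx, ry, rz, x, y, z, hand], ...]. A call has 1 to 20 rows; each row is the pose to reach, as a shift and turn from the pose commanded when the call began, along the tool's axes at that moment; what a row does not reach only later rows make up. A row lasts 1/8 s, in which the tool goes at most 62.5 mm and 10.7 degrees, less where a joint would pass 70% of its speed; a pose out of reach is approached as far as the arm can. A call with a gripper value outside its range is refused whole. The fingers move at their own pace and stop on an object; "grip_force" is the grip in N (left out, the last holds). Time passes only in rows, so rows that repeat a pose let the fingers close. It gives the time, the measured TCP pose, the force and the opening at its end, in the units of the state.
- sense(): the state, without advancing time (a new reading comes with each control period).
- camera(name): name is "scene" or "top"; returns a dict with "image" (384x512x3 uint8, red, green, blue), "range_z" (384x512 float32, m along the optical axis (not along the pixel's ray), 0 where there is no reading), "K" (3x3 intrinsics, pixels), "k1" (the pictures are not rectified: a ray, as slopes to the right and down, at radius r is drawn at 1 + k1 r^2 times it, then the intrinsics apply), "extrinsics" (4x4, takes a point from world to camera coordinates). Camera axes: x right, y up, looking along -z (the intrinsics and any distortion apply to the point x, -y, -z); pixel columns grow to the right and rows downward; lengths in m; the calibration is good to about 2 mm. A picture is of the moment at which its call begins.
- close_job(): hands the job in, once; it reports no verdict.
The state is a dict: "time": time; "joint_positions": joint angles; "joint_vel": joint speeds; "tau": joint torques, N m; "tcp_pos": TCP position; "tool_rot": TCP orientation; "wrist_force": force on the tool from outside, world axes, zero at the start; "moment": the same for the moment, N m; "width": finger opening in m.
Only numpy, scipy, OpenCV 4.12 (cv2) and the standard library are available. Lean on these libraries where they do the work, as an engineer would, in place of code of your own. Each camera call takes 0.05 s, during which the arm holds its last target.

### The job

Of the two closed casting flasks in the rack, alike to look at, one still has its stone mould inside and the other is empty: lift the left one (as seen from the robot) out of its well to feel its weight, seat it fully home again and let go, then lift the right one to compare. Finish while still holding the heavier flask in the gripper, upright and still over the middle of the mixing bowl, about a hand's breadth above the rim and clear of it, so that it can be opened over the bowl; the lighter flask is left seated in the rack. Keep the flasks upright, never drop one, and leave the bowl and everything else on the bench where it stands.

Things in the scene. Friction and masses are not known exactly. Their poses are not given: they have to be found in the camera images.
- flask_a_mid (a point): Centre (half-way up) of one closed casting flask: an upright aluminium drum, 54 mm across, 72 mm tall, with a seam round it, a knurled lid rim and three screw heads (2.5 mm high) on its flat top; can be gripped across in any direction. z: its axis, up. It starts in either well of the rack; seated, its centre is 48 mm over the table. The letter tells nothing of its weight.
- flask_b_mid (a point): Centre of the other casting flask, in the rack's other well: same shape, size and look. The two weigh between 0.1 and 0.45 kg and differ by at least 0.15 kg.
- flask_a: The flask of point flask_a_mid; origin at the centre of its underside, z up.
- flask_b: The flask of point flask_b_mid; origin at the centre of its underside, z up.
- rack: Fixed light wooden block on the table, 80 (x) x 184 (y) x 26 mm high, with two round blind wells 57 mm wide and 14 mm deep (1.5 mm play round a flask, 2 mm chamfer at the mouth), 100 mm apart along its y. Origin on the table at its centre; turned by at most 0.4 rad, so its +y end is the left one from the robot.
- well_left (a point): Centre of the floor of the left well, 12 mm over the table; a seated flask stands on this floor.
- well_right (a point): Centre of the floor of the right well, 12 mm over the table.
- bowl: Loose open mixing bowl, about 106 mm across and 55 mm high, standing on the table; origin at the centre of its underside.
- bowl_rim (a point): Centre of the mixing bowl's mouth, at rim height, 55 mm over the table.
- jar: Loose jar with a black screw lid, 58 mm across and 69 mm high, to be left alone; origin at the centre of its underside.
- ear_cast: Loose plaster ear cast, 69 x 35 x 17 mm, lying on its back, to be left alone; origin at the centre of its underside.
- stand: Loose black stand with a pale ear on its face, 65 x 70 x 116 mm high, to be left alone; origin at the centre of its underside.
- scriber: Loose silver scriber, 19 x 116 x 16 mm, lying flat, to be left alone; origin at the centre of its underside.
Not all that is in view belongs to the job. Leave any blue or yellow look-alike of the flask_a alone.

How it is judged:
On the way, in this order (a step that is already met when the one before it is completed fails the run):
1. the left flask is lifted clear of its well in the fingers while the right one stays seated (((y of flask_a_mid in the frame of rack above 0 m and (z of flask_a_mid in the frame of rack above 0.066 m and contact force between flask_a and the fingers above 0.5 N and contact force between flask_a and rack below 0.05 N) and (horizontal distance between flask_b_mid and well_right below 0.005 m and z of flask_b_mid in the frame of rack below 0.052 m and angle between flask_b_mid's own z axis and vertical below 0.06 rad)) or (y of flask_b_mid in the frame of rack above 0 m and (z of flask_b_mid in the frame of rack above 0.066 m and contact force between flask_b and the fingers above 0.5 N and contact force between flask_b and rack below 0.05 N) and (horizontal distance between flask_a_mid and well_right below 0.005 m and z of flask_a_mid in the frame of rack below 0.052 m and angle between flask_a_mid's own z axis and vertical below 0.06 rad)))), for 0.3 s.
2. it is seated fully home in its well again and let go, the right one still seated ((((horizontal distance between flask_a_mid and well_left below 0.005 m and z of flask_a_mid in the frame of rack below 0.052 m and angle between flask_a_mid's own z axis and vertical below 0.06 rad) and (horizontal distance between flask_b_mid and well_right below 0.005 m and z of flask_b_mid in the frame of rack below 0.052 m and angle between flask_b_mid's own z axis and vertical below 0.06 rad) and contact force between each of flask_a, flask_b and the fingers below 0.05 N) or ((horizontal distance between flask_b_mid and well_left below 0.005 m and z of flask_b_mid in the frame of rack below 0.052 m and angle between flask_b_mid's own z axis and vertical below 0.06 rad) and (horizontal distance between flask_a_mid and well_right below 0.005 m and z of flask_a_mid in the frame of rack below 0.052 m and angle between flask_a_mid's own z axis and vertical below 0.06 rad) and contact force between each of flask_b, flask_a and the fingers below 0.05 N))), for 0.2 s.
3. the right flask is lifted clear of its well in the fingers while the left one stays seated (((y of flask_a_mid in the frame of rack below 0 m and (z of flask_a_mid in the frame of rack above 0.066 m and contact force between flask_a and the fingers above 0.5 N and contact force between flask_a and rack below 0.05 N) and (horizontal distance between flask_b_mid and well_left below 0.005 m and z of flask_b_mid in the frame of rack below 0.052 m and angle between flask_b_mid's own z axis and vertical below 0.06 rad)) or (y of flask_b_mid in the frame of rack below 0 m and (z of flask_b_mid in the frame of rack above 0.066 m and contact force between flask_b and the fingers above 0.5 N and contact force between flask_b and rack below 0.05 N) and (horizontal distance between flask_a_mid and well_left below 0.005 m and z of flask_a_mid in the frame of rack below 0.052 m and angle between flask_a_mid's own z axis and vertical below 0.06 rad)))), for 0.3 s.
At the end, for the whole second after the job is handed in: One flask is held still and upright (0.2 rad), centre within 40 mm of the bowl's middle and 115 to 260 mm over the table, off the bowl; the other, pressing on the rack with under 2.5 N (the lighter), is let go and seated within 5 mm of a well's middle and 4 mm of home ((((horizontal distance between flask_a_mid and bowl_rim below 0.04 m and height (world z) of flask_a_mid between 0.115 and 0.26 m and angle between flask_a_mid's own z axis and vertical below 0.2 rad and contact force between flask_a and the fingers above 1 N and contact force between flask_a and bowl below 0.05 N and linear speed of flask_a below 0.03 m/s) and ((horizontal distance between flask_b_mid and well_left below 0.005 m and z of flask_b_mid in the frame of rack below 0.052 m and angle between flask_b_mid's own z axis and vertical below 0.06 rad) or (horizontal distance between flask_b_mid and well_right below 0.005 m and z of flask_b_mid in the frame of rack below 0.052 m and angle between flask_b_mid's own z axis and vertical below 0.06 rad)) and contact force between flask_b and the fingers below 0.05 N and contact force between flask_b and rack between 0.5 and 2.5 N) or ((horizontal distance between flask_b_mid and bowl_rim below 0.04 m and height (world z) of flask_b_mid between 0.115 and 0.26 m and angle between flask_b_mid's own z axis and vertical below 0.2 rad and contact force between flask_b and the fingers above 1 N and contact force between flask_b and bowl below 0.05 N and linear speed of flask_b below 0.03 m/s) and ((horizontal distance between flask_a_mid and well_left below 0.005 m and z of flask_a_mid in the frame of rack below 0.052 m and angle between flask_a_mid's own z axis and vertical below 0.06 rad) or (horizontal distance between flask_a_mid and well_right below 0.005 m and z of flask_a_mid in the frame of rack below 0.052 m and angle between flask_a_mid's own z axis and vertical below 0.06 rad)) and contact force between flask_a and the fingers below 0.05 N and contact force between flask_a and rack between 0.5 and 2.5 N))); the arm keeps its last pose, push and grip.
It fails at once if a flask is tipped by more than 0.4 rad (angle between any of flask_a_mid, flask_b_mid's own z axis and vertical above 0.4 rad).
It fails at once if a flask is dropped (out of its well with no finger on it) ((height (world z) of flask_a_mid above 0.07 m and contact force between flask_a and the fingers below 0.05 N) or (height (world z) of flask_b_mid above 0.07 m and contact force between flask_b and the fingers below 0.05 N)).
It fails at once if the bowl, the jar, the ear cast, the stand or the scriber is shifted by more than 20 mm (distance of any of bowl, jar, ear_cast, stand, scriber from where it was at the start of the episode above 0.02 m).
It also fails if it takes over 58 s, if anything falls off the work surface, if the arm or the gripper's body presses on something with over 40 N, if the wrist force passes 120 N, or if a joint passes its speed limit or range.

## Working session

There is one attempt and no reset: what is moved stays moved. The work goes in short steps, Python scripts to look and compute and a tool call to move; the robot and the scene stay as the last step left them, time stands still between calls to the robot, and variables do not carry over. Pictures are saved under pics/ and viewed, and the job is handed in when it is done.

Besides the shell and the picture viewer there is one more tool, called after ">>>" as name([rows], argument=value, ...), one row to a line, values as JSON. play_rows: Moves the arm, as the interface text tells. Its arguments: {"type":"object","properties":{"commands":{"type":"array","items":{"type":"array","items":{"type":"number"}}},"grip_force":{"type":"number"}},"required":["commands"]}

```bash
mkdir -p pics; python3 - <<'E'
from rig import *
import cv2,numpy as np
s=sense();print(s)
for n in("scene","top"):
    c=camera(n);np.savez(f"pics/{n}0.npz",**c)
    cv2.imwrite(f"pics/{n}0.png",cv2.resize(c["image"][:,:,::-1],(800,600)))
    print(c["K"],c["k1"],c["extrinsics"])
E
```

```text
{'time': 0.0, 'joint_positions': array([ 1.49709751e+00,  3.59356140e-01,  1.10812424e-02, -3.64721228e-04,
       -1.22405479e+00, -2.88088678e-01]), 'joint_vel': array([ 5.37445076e-04, -9.15639759e-04,  8.33457764e-04, -2.50534550e-05,
       -1.73497674e-03, -1.39334823e-03]), 'tau': array([-7.63444750e-04, -5.83319843e+01,  2.93430734e+01,  6.93659887e+00,
       -5.78459367e-03,  1.03677920e-05]), 'tcp_pos': array([0.23876254, 0.63083545, 0.20919068]), 'tool_rot': array([ 7.80622627e-04,  9.83671815e-01, -1.79969842e-01, -8.84489248e-05]), 'wrist_force': array([-0.37442175,  0.80883177, -0.52189241]), 'moment': array([-0.01583815, -0.02361415,  0.04955567]), 'width': 0.08556155141457567}
[[387.73463931   0.         255.10014196]
 [  0.         387.73463931 190.57831769]
 [  0.           0.           1.        ]] -0.10334877834274546 [[-0.66793813 -0.7441772   0.00767788  0.35469298]
 [ 0.59175401 -0.52481741  0.61187734 -0.34515018]
 [-0.45131567  0.41323963  0.7909154  -0.67453782]
 [ 0.          0.          0.          1.        ]]
[[408.09880846   0.         257.41288742]
 [  0.         408.09880846 193.92001222]
 [  0.           0.           1.        ]] -0.09294557058235951 [[-0.04868588 -0.9988076  -0.00361514  0.02706979]
 [ 0.97432913 -0.04828857  0.21988851 -0.54268904]
 [-0.21980089  0.00718313  0.97551831 -1.02021196]
 [ 0.          0.          0.          1.        ]]
```

View pics/scene0.png

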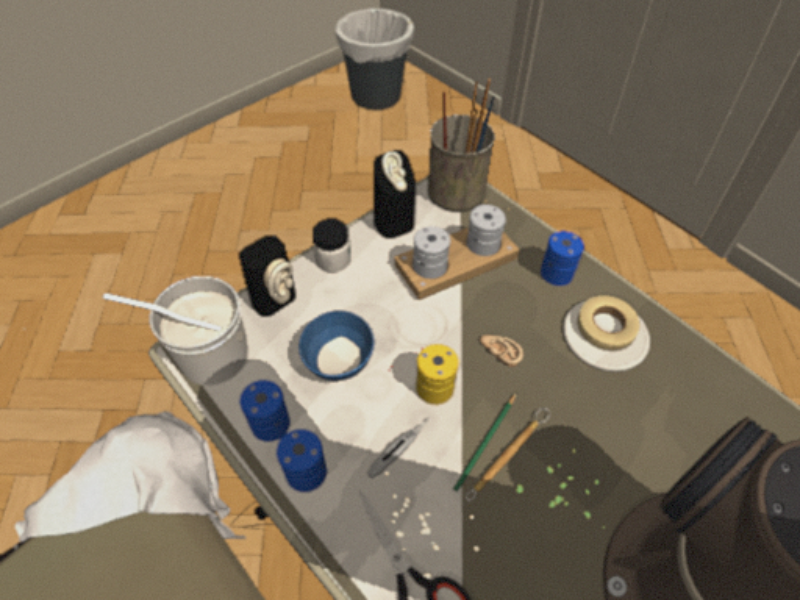

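View pics/top0.png

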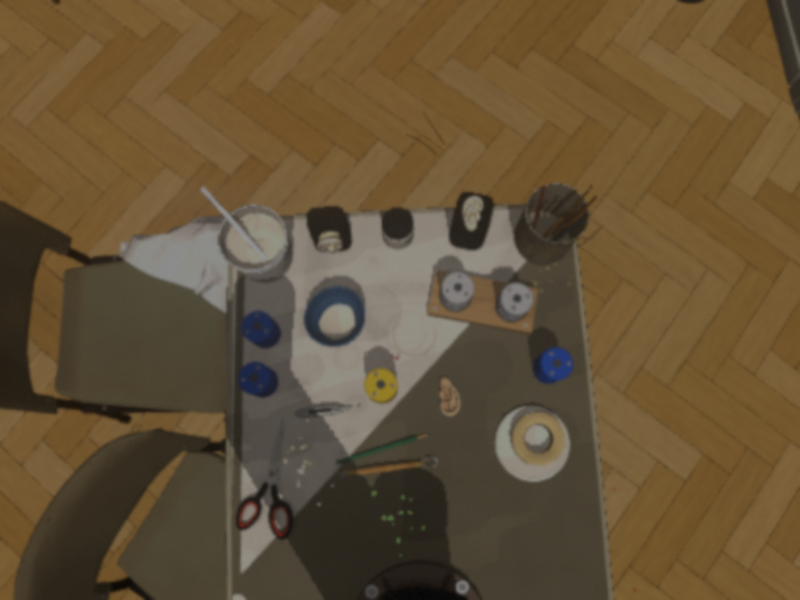

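The top view shows the rack at about (482,300), with flasks at (457,290) and (516,300). The bowl is at (335,315), the stand at (470,220) and the brush pot at (550,225). Next I'll measure these from the range data.

```bash
cat > h.py <<'E'
import numpy as np,cv2
def load(n): return dict(np.load(f"pics/{n}.npz"))
def cloud(c):
    H,W=c["range_z"].shape;u,v=np.meshgrid(np.arange(W),np.arange(H))
    K=c["K"];k1=float(c["k1"])
    pts=np.stack([u,v],-1).reshape(-1,1,2).astype(float)
    n=cv2.undistortPoints(pts,K,np.array([k1,0,0,0,0]),None,None).reshape(H,W,2)
    z=c["range_z"].astype(float)
    P=np.stack([n[...,0]*z,-n[...,1]*z,-z],-1)
    E=c["extrinsics"];X=(P-E[:3,3])@E[:3,:3]
    X[z<=0]=np.nan
    return X
def crop(c,r,f,name,grid=True):
    u0,v0,u1,v1=r
    im=cv2.resize(c["image"][v0:v1,u0:u1,::-1],None,fx=f,fy=f,interpolation=cv2.INTER_CUBIC)
    cv2.imwrite(f"pics/{name}.png",im)
def circ(p):
    A=np.c_[2*p,np.ones(len(p))];s=np.linalg.lstsq(A,(p**2).sum(1),rcond=None)[0]
    return s[:2],np.sqrt(s[2]+s[:2]@s[:2])
E
python3 - <<'E'
from h import *
for n in("top0","scene0"):
    c=load(n);X=cloud(c);Y=X.reshape(-1,3);Y=Y[~np.isnan(Y[:,0])]
    w=Y[(abs(Y[:,0]-.6)<.45)&(abs(Y[:,1])<.45)]
    t=w[(w[:,2]>-.02)&(w[:,2]<.02)];print(n,"table z",np.median(t[:,2]),t.min(0),t.max(0))
    # occupancy of heights
    m=((X[...,2]>.035)&(X[...,2]<.4)&(X[...,0]>.3)&(abs(X[...,1])<.6)).astype(np.uint8)
    k,l,st,ce=cv2.connectedComponentsWithStats(m)
    for i in range(1,k):
        if st[i,4]<40: continue
        P=X[l==i];zt=np.percentile(P[:,2],97)
        T=P[P[:,2]>zt-.006]
        print(st[i],"x",P[:,0].min().round(3),P[:,0].max().round(3),"y",P[:,1].min().round(3),P[:,1].max().round(3),"zt",zt.round(3),"top mid",T.mean(0).round(3), ((T.max(0)+T.min(0))/2).round(3))
    crop(c,(190,110,400,300) if n=="top0" else (90,80,370,320),3.8 if n=="top0" else 2.5,n+"c")
E
```

```text
top0 table z -0.0001265301726089669 [ 0.15000158 -0.33068015 -0.01959325] [0.73895058 0.44949369 0.01999058]
[ 331  117   52   50 1397] x 0.614 0.723 y -0.315 -0.207 zt 0.193 top mid [ 0.656 -0.267  0.2  ] [ 0.656 -0.261  0.204]
[ 128  119   59   60 1786] x 0.599 0.746 y 0.19 0.331 zt 0.121 top mid [0.715 0.303 0.122] [0.672 0.273 0.122]
[288 123  29  34 739] x 0.647 0.708 y -0.158 -0.09 zt 0.141 top mid [ 0.695 -0.125  0.139] [ 0.693 -0.131  0.142]
[196 132  28  29 655] x 0.64 0.704 y 0.088 0.155 zt 0.116 top mid [0.684 0.122 0.113] [0.674 0.122 0.114]
[244 133  21  23 383] x 0.659 0.714 y -0.025 0.031 zt 0.071 top mid [0.686 0.003 0.068] [0.687 0.003 0.069]
[282 174  22  24 406] x 0.535 0.588 y -0.12 -0.066 zt 0.087 top mid [ 0.562 -0.093  0.084] [ 0.562 -0.093  0.085]
[318 181  24  23 414] x 0.512 0.565 y -0.218 -0.163 zt 0.087 top mid [ 0.538 -0.19   0.084] [ 0.538 -0.19   0.085]
[194 183  40  39 349] x 0.478 0.583 y 0.066 0.171 zt 0.055 top mid [0.527 0.116 0.052] [0.53  0.118 0.054]
[155 198  22  23 385] x 0.488 0.543 y 0.219 0.271 zt 0.075 top mid [0.514 0.246 0.072] [0.516 0.
[... 1187 characters left out ...]
op mid [ 0.428 -0.247  0.074] [ 0.429 -0.249  0.074]
[ 152  150   36   45 1206] x 0.643 0.708 y 0.089 0.157 zt 0.118 top mid [0.685 0.123 0.115] [0.677 0.122 0.116]
[  66  177   91   63 3069] x 0.599 0.744 y 0.188 0.33 zt 0.122 top mid [0.716 0.303 0.124] [0.708 0.261 0.125]
[191 198  49  46 653] x 0.477 0.583 y 0.063 0.17 zt 0.056 top mid [0.529 0.113 0.054] [0.53  0.116 0.055]
[267 220  27  33 707] x 0.38 0.435 y 0.016 0.07 zt 0.076 top mid [0.407 0.043 0.073] [0.408 0.042 0.074]
[154 243  30  33 751] x 0.488 0.542 y 0.219 0.272 zt 0.076 top mid [0.514 0.246 0.074] [0.516 0.245 0.074]
[176 274  32  36 861] x 0.402 0.457 y 0.224 0.278 zt 0.076 top mid [0.428 0.251 0.074] [0.43  0.25  0.074]
```

```bash
cat >> h.py <<'E'
from scipy.spatial.transform import Rotation as R
def go(p0,q0,p,head):
    """shift/turn from pose (p0, q0 wxyz) to tool-down pose at p, tool y heading head (deg)"""
    R0=R.from_quat(np.roll(q0,-1));h=np.radians(head)
    y=np.array([np.cos(h),np.sin(h),0]);z=np.array([0,0,-1.]);x=np.cross(y,z)
    R1=R.from_matrix(np.c_[x,y,z])
    rv=np.degrees((R0.inv()*R1).as_rotvec())/6
    return rv.round(2),(R0.inv().apply(np.array(p)-p0)*1000).round(1)
def state():
    from rig import sense
    s=sense();m=R.from_quat(np.roll(s["tool_rot"],-1)).as_matrix()
    print("t",s["time"],"p",s["tcp_pos"].round(4),"yhead",np.degrees(np.arctan2(m[1,1],m[0,1])).round(2),"z",m[:,2].round(4),"F",s["wrist_force"].round(2),"M",s["moment"].round(2),"w",round(s["width"],4),"q",s["joint_positions"].round(2))
    return s
E
python3 - <<'E'
from h import *
s=state()
for h in(-13.7,): print(go(np.array([.239,.631,.21]),s["tool_rot"],[.5615,-.093,.21],h))
E
```

```text
t 0.1 p [0.2388 0.6309 0.2093] yhead -110.74 z [-4.0e-04 -1.4e-03 -1.0e+00] F [-2.08  0.46  0.76] M [-0.08 -0.01 -0.02] w 0.0853 q [ 1.5   0.36  0.01 -0.   -1.22 -0.29]
(array([ 1.000e-02,  1.000e-02, -1.617e+01]), array([557.9, 562.9,   0.9]))
```

View pics/top0c.png

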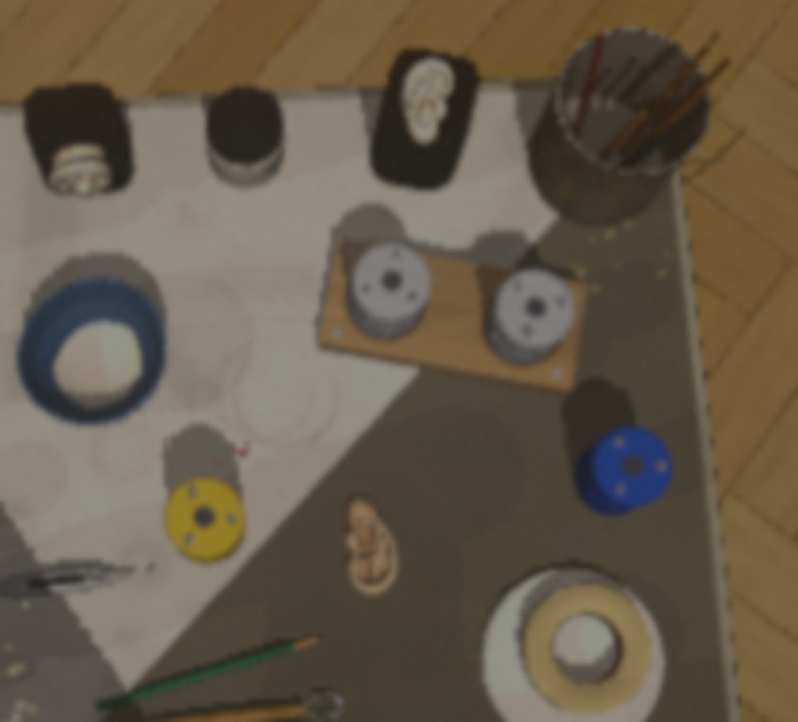

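>>> play_rows([
  [0,0,0.4,15,15,0,0],
  [0,0,1.2,45,46,0,0],
  [0,0,2.2,85,86,0,0],
  [0,0,3.2,127,128,0,0],
  [0,0,4.2,170,171,0,0],
  [0,0,5.2,212,214,0,0],
  [0,0,6.2,254,257,0,0],
  [0,0,7.3,297,299,0,0],
  [0,0,8.3,339,342,0,0],
  [0,0,9.4,381,384,0,0],
  [0,0,10.4,422,426,0,0],
  [0,0,11.4,464,468,0,0],
  [0,0,12.4,500,505,0,0],
  [0,0,13.2,530,535,0,0],
  [0,0,13.7,550,555,0,0],
  [0,0,13.83,558,563,1,0],
  [0,0,13.83,558,563,1,0],
  [0,0,13.83,558,563,1,0],
], grip_force=40)

```text
time: 2.35
tcp_pos: [0.561, -0.0921, 0.2092]
tool_rot: [0.0, -0.618, 0.786, 0.0]
wrist_force: [-0.1, -0.1, 0.4]
width: 0.0852
```

```bash
python3 - <<'E'
from h import *
from rig import camera
s=state();print(go(s["tcp_pos"],s["tool_rot"],[.5615,-.093,.1],166.3))
c=camera("scene");np.savez("pics/s1.npz",**c);crop(c,(200,60,400,240),3.9,"s1c")
E
```

```text
t 2.35 p [ 0.561  -0.0921  0.2092] yhead 166.34 z [ 0.e+00  2.e-04 -1.e+00] F [-0.13 -0.06  0.41] M [ 0.04 -0.04  0.04] w 0.0852 q [ 0.18  0.19 -0.23 -0.   -1.16 -0.42]
(array([0.  , 0.  , 0.01]), array([  0.8,  -0.7, 109.2]))
```

View pics/s1c.png

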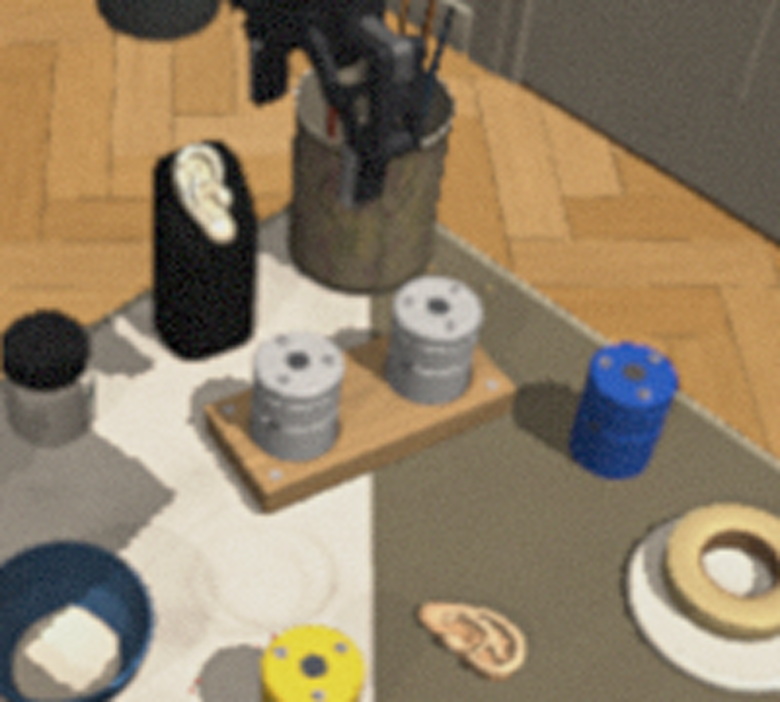

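The open gripper sits above the left flask and the rack is clear of it. Descending.

>>> play_rows([
  [0,0,0,0.8,-0.7,15,0],
  [0,0,0,0.8,-0.7,45,0],
  [0,0,0,0.8,-0.7,80,0],
  [0,0,0,0.8,-0.7,110,0],
  [0,0,0,0.8,-0.7,135,0],
  [0,0,0,0.8,-0.7,155,0],
  [0,0,0,0.8,-0.7,167,0],
  [0,0,0,0.8,-0.7,173,0],
  [0,0,0,0.8,-0.7,173,0],
  [0,0,0,0.8,-0.7,173,0],
])

```text
time: 3.65
tcp_pos: [0.5625, -0.0937, 0.0368]
tool_rot: [0.0, -0.618, 0.786, -0.0]
wrist_force: [-0.1, 0.1, 0.8]
width: 0.0857
```

```bash
python3 - <<'E'
from h import *
from rig import camera
s=state()
c=camera("scene");np.savez("pics/s2.npz",**c);crop(c,(220,60,350,180),6,"s2c")
E
```

```text
t 3.65 p [ 0.5625 -0.0937  0.0368] yhead 166.3 z [ 1.2e-03  1.0e-04 -1.0e+00] F [-0.1   0.05  0.82] M [ 0.01 -0.05 -0.02] w 0.0857 q [ 0.18  0.36 -0.43  0.   -0.78 -0.42]
```

View pics/s2c.png

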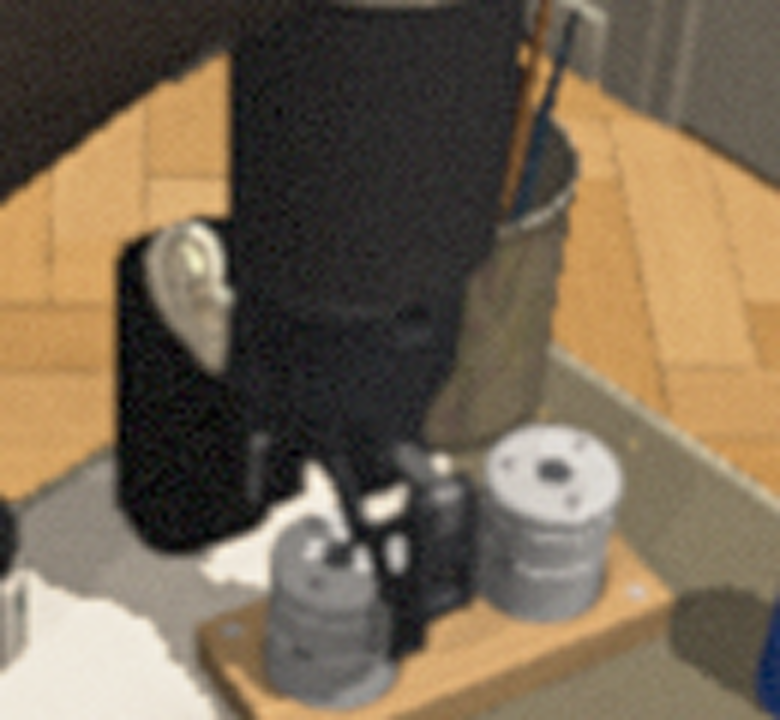

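```bash
python3 - <<'E'
from h import *
c=load("s2");X=cloud(c)
for (a,b) in [(400,640),(410,600),(440,520),(440,580),(465,560),(400,560),(345,500),(260,470),(320,520),(330,600),(380,620),(440,480)]:
    u=220+a/6;v=60+b/6;print((a,b),X[int(round(v)),int(round(u))].round(3))
E
```

```text
(400, 640) [ 0.511 -0.076  0.091]
(410, 600) [ 0.502 -0.068  0.127]
(440, 520) [ 0.497 -0.073  0.167]
(440, 580) [ 0.5   -0.081  0.129]
(465, 560) [ 0.491 -0.084  0.146]
(400, 560) [ 0.508 -0.069  0.144]
(345, 500) [ 0.539 -0.072  0.148]
(260, 470) [ 0.608 -0.093  0.098]
(320, 520) [ 0.578 -0.098  0.087]
(330, 600) [ 0.547 -0.074  0.086]
(380, 620) [ 0.52  -0.073  0.098]
(440, 480) [ 0.505 -0.08   0.177]
```

```bash
cat >> h.py <<'E'
def proj(c,p):
    E=c["extrinsics"];q=E[:3,:3]@np.array(p)+E[:3,3];a,b=q[0]/-q[2],-q[1]/-q[2]
    f=1+float(c["k1"])*(a*a+b*b);K=c["K"];return np.array([K[0,0]*a*f+K[0,2],K[1,1]*b*f+K[1,2]])
E
python3 - <<'E'
from h import *
c=load("s2");X=cloud(c)
for z in(.03,.05,.07,.09,.12):
    p=proj(c,[.507,-.080,z]);print(z,((p-[220,60])*6).round())
m=(abs(X[...,0]-.503)<.02)&(abs(X[...,1]+.078)<.025)&(X[...,2]>.03)
print(np.sort(X[m][:,2])[:20].round(3))
E
python3 - <<'E'
from h import *
from rig import camera
c=camera("top");np.savez("pics/t2.npz",**c);crop(c,(240,140,370,230),6,"t2c")
c=camera("scene");np.savez("pics/s3.npz",**c);crop(c,(220,60,350,160),6,"s3c")
state()
E
```

```text
0.03 [404. 745.]
0.05 [407. 712.]
0.07 [411. 679.]
0.09 [415. 644.]
0.12 [422. 589.]
[0.074 0.074 0.076 0.078 0.079 0.079 0.081 0.081 0.081 0.081 0.082 0.084
 0.084 0.084 0.085 0.085 0.086 0.086 0.086 0.087]
t 3.8 p [ 0.5624 -0.0937  0.0367] yhead 166.29 z [ 1.1e-03  2.0e-04 -1.0e+00] F [-0.17 -0.48 -0.03] M [ 0.    0.06 -0.  ] w 0.0854 q [ 0.18  0.36 -0.43  0.   -0.78 -0.42]
```

View pics/s3c.png

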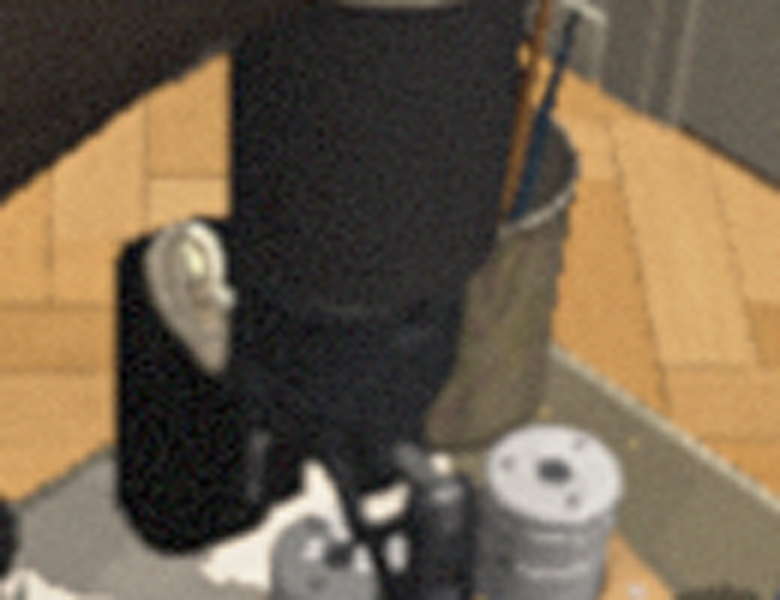

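View pics/t2c.png

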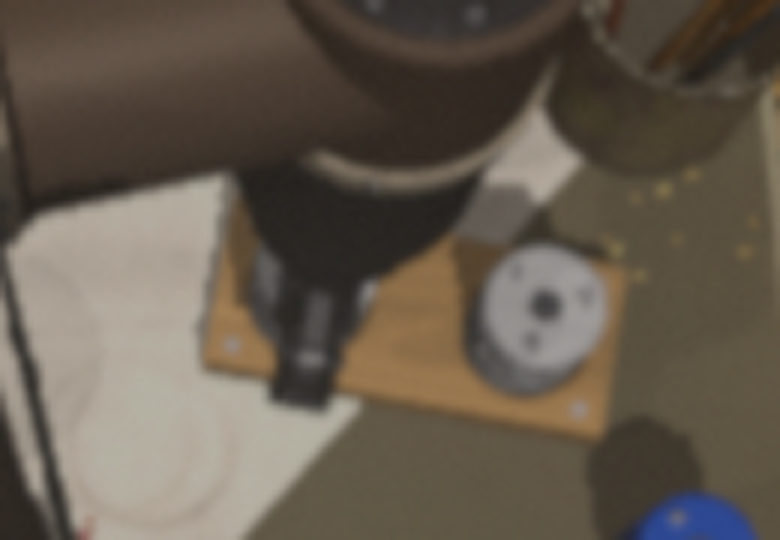

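```bash
python3 - <<'E'
from h import *
for n,zr in(("s1",.2092),("s3",.0367),("t2",.0367)):
    c=load(n);X=cloud(c)
    d=X-np.array([.562,-.093,0]);a=d[...,0]*.972-d[...,1]*.236;b=d[...,0]*.236+d[...,1]*.972
    if n=="s1":m=(X[...,2]>.15)
    else:m=X[...,2]>.03
    m&=(abs(b)<.02)&(a<-.035)&(a>-.08)
    P=np.c_[a[m],b[m],X[...,2][m]];P=P[np.argsort(P[:,2])]
    print(n,m.sum(),P[:25].round(3).tolist())
E
```

```text
s1 1713 [[-0.048, -0.003, 0.243], [-0.048, -0.008, 0.244], [-0.049, 0.005, 0.247], [-0.049, 0.007, 0.248], [-0.04, 0.011, 0.248], [-0.048, 0.009, 0.248], [-0.048, 0.011, 0.249], [-0.048, 0.007, 0.249], [-0.045, 0.012, 0.25], [-0.048, 0.009, 0.251], [-0.048, 0.011, 0.251], [-0.041, 0.012, 0.251], [-0.045, 0.012, 0.252], [-0.056, 0.001, 0.253], [-0.055, 0.003, 0.253], [-0.055, -0.004, 0.254], [-0.05, 0.008, 0.254], [-0.055, 0.005, 0.254], [-0.049, 0.01, 0.254], [-0.056, -0.001, 0.255], [-0.054, 0.009, 0.255], [-0.049, 0.013, 0.255], [-0.056, 0.001, 0.256], [-0.046, 0.013, 0.256], [-0.049, 0.008, 0.256]]
s3 1623 [[-0.041, -0.004, 0.03], [-0.047, 0.007, 0.075], [-0.048, 0.005, 0.075], [-0.047, 0.009, 0.076], [-0.044, 0.01, 0.077], [-0.043, 0.01, 0.079], [-0.048, 0.008, 0.08], [-0.047, 0.01, 0.081], [-0.053, -0.0, 0.081], [-0.042, 0.009, 0.081], [-0.05, 0.006, 0.082], [-0.053, -0.005, 0.082], [-0.047, 0.007, 0.083], [-0.054, -0.002, 0.084], [-0.054, 0.006, 0.085], [-0.05, 0.006, 0.085], [-0.048, 0.01, 0.085], [-0.053, -0.005, 0.086], [-0.056, 0.005, 0.086], [-0.053, 0.003, 0.087], [-0.052, 0.005, 0.087], [-0.047, 0.01, 0.087], [-0.049, 0.006, 0.087], [-0.055, -0.006, 0.087], [-0.055, 0.002, 0.087]]
t2 1175 [[-0.072, -0.01, 0.12], [-0.064, -0.013, 0.122], [-0.072, 0.003, 0.123], [-0.072, -0.002, 0.124], [-0.07, 0.001, 0.124], [-0.072, 0.001, 0.124], [-0.071, 0.006, 0.124], [-0.071, -0.007, 0.124], [-0.068, -0.006, 0.125], [-0.068, 0.004, 0.125], [-0.068, 0.006, 0.126], [-0.07, 0.003, 0.126], [-0.067, 0.001, 0.126], [-0.071, -0.009, 0.126], [-0.067, -0.001, 0.126], [-0.041, 0.009, 0.126], [-0.069, -0.004, 0.126], [-0.072, -0.004, 0.126], [-0.072, 0.008, 0.127], [-0.043, 0.008, 0.127], [-0.042, -0.012, 0.127], [-0.072, 0.011, 0.128], [-0.067, -0.003, 0.128], [-0.07, -0.001, 0.131], [-0.071, -0.011, 0.131]]
```

The fingertips show up about 35 mm above the TCP while open, which is more than I expected. I'll go 9 mm lower, which is safe under either geometry, then close and check.

>>> play_rows([
  [0,0,0,0,0,5,0],
  [0,0,0,0,0,9,0],
  [0,0,0,0,0,9,60],
  [0,0,0,0,0,9,100],
  [0,0,0,0,0,9,140],
  [0,0,0,0,0,9,255],
  [0,0,0,0,0,9,255],
  [0,0,0,0,0,9,255],
], grip_force=50)

```text
time: 4.8
tcp_pos: [0.5619, -0.0938, 0.0272]
tool_rot: [-0.0, -0.618, 0.786, 0.0]
wrist_force: [-2.8, -0.2, 4.1]
width: 0.0528
```

```bash
python3 - <<'E'
from h import *
from rig import camera
s=state()
c=camera("scene");np.savez("pics/s4.npz",**c);crop(c,(220,80,350,180),6,"s4c")
X=cloud(c)
d=X-np.array([.562,-.093,0]);a=d[...,0]*.972-d[...,1]*.236;b=d[...,0]*.236+d[...,1]*.972
m=(X[...,2]>.0)&(abs(b)<.015)&(a<-.031)&(a>-.06)
P=np.c_[a[m],b[m],X[...,2][m]];P=P[np.argsort(P[:,2])];P=P[P[:,2]>.03]
print(P[:25].round(3).tolist())
E
```

```text
t 4.8 p [ 0.5619 -0.0938  0.0272] yhead 166.29 z [-1.e-04 -0.e+00 -1.e+00] F [-2.75 -0.23  4.15] M [ 0.    0.85 -0.04] w 0.0528 q [ 0.18  0.37 -0.44  0.   -0.76 -0.42]
[[-0.031, 0.004, 0.054], [-0.031, 0.009, 0.056], [-0.031, 0.007, 0.059], [-0.037, -0.006, 0.061], [-0.035, 0.007, 0.063], [-0.037, -0.003, 0.063], [-0.038, 0.003, 0.064], [-0.033, 0.008, 0.065], [-0.038, 0.005, 0.065], [-0.034, 0.006, 0.065], [-0.038, -0.008, 0.066], [-0.037, -0.003, 0.066], [-0.038, -0.005, 0.066], [-0.033, 0.005, 0.067], [-0.039, 0.001, 0.067], [-0.038, 0.003, 0.068], [-0.037, -0.0, 0.068], [-0.038, 0.006, 0.069], [-0.039, -0.007, 0.069], [-0.037, 0.003, 0.07], [-0.032, 0.008, 0.071], [-0.033, 0.006, 0.071], [-0.037, 0.006, 0.071], [-0.038, -0.007, 0.072], [-0.036, -0.003, 0.072]]
```

View pics/s4c.png

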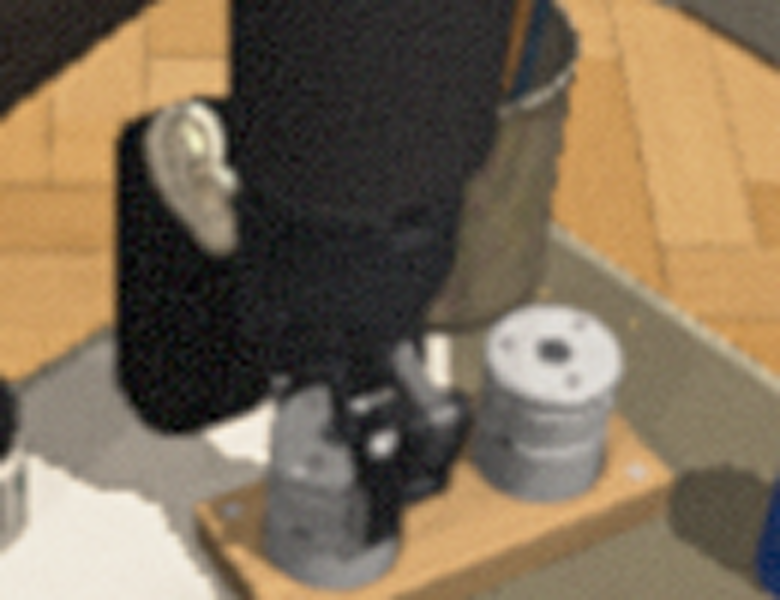

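Firm grip on the left flask, with the pads on its upper third. Lifting straight up.

>>> play_rows([
  [0,0,0,0,0,-3,255],
  [0,0,0,0,0,-8,255],
  [0,0,0,0,0,-15,255],
  [0,0,0,0,0,-22,255],
  [0,0,0,0,0,-29,255],
  [0,0,0,0,0,-35,255],
  [0,0,0,0,0,-38,255],
  [0,0,0,0,0,-40,255],
  [0,0,0,0,0,-40,255],
  [0,0,0,0,0,-40,255],
  [0,0,0,0,0,-40,255],
  [0,0,0,0,0,-40,255],
])

```text
time: 6.35
tcp_pos: [0.5619, -0.0937, 0.067]
tool_rot: [-0.0, -0.618, 0.786, 0.0]
wrist_force: [0.2, 0.8, -3.3]
width: 0.053
```

```bash
python3 - <<'E'
from h import *
from rig import camera
f=[]
s=state();f.append(s["wrist_force"]);
c=camera("scene");np.savez("pics/s5.npz",**c);crop(c,(220,80,350,180),6,"s5c")
for i in range(5): camera("top");s=state();f.append(s["wrist_force"])
print(np.mean(f,0),s["tau"].round(2))
E
```

```text
t 6.35 p [ 0.5619 -0.0937  0.067 ] yhead 166.29 z [-2.e-04 -0.e+00 -1.e+00] F [ 0.16  0.81 -3.33] M [-0.03 -0.03  0.03] w 0.053 q [ 0.18  0.32 -0.41 -0.   -0.84 -0.42]
t 6.45 p [ 0.562  -0.0937  0.067 ] yhead 166.29 z [-2.e-04 -0.e+00 -1.e+00] F [ 0.05 -0.32 -3.7 ] M [-0.06  0.02 -0.08] w 0.0529 q [ 0.18  0.32 -0.41  0.   -0.84 -0.42]
t 6.5 p [ 0.562  -0.0937  0.0671] yhead 166.29 z [-1.e-04 -0.e+00 -1.e+00] F [-0.46  0.54 -3.01] M [-0.03  0.01 -0.  ] w 0.0532 q [ 0.18  0.32 -0.41  0.   -0.84 -0.42]
t 6.55 p [ 0.562  -0.0937  0.0671] yhead 166.29 z [-0. -0. -1.] F [-0.51  0.68 -3.17] M [0.01 0.03 0.01] w 0.0531 q [ 0.18  0.32 -0.41  0.   -0.84 -0.42]
t 6.6 p [ 0.562  -0.0937  0.0671] yhead 166.29 z [-0.  0. -1.] F [ 0.06 -0.25 -4.53] M [-0.02 -0.    0.04] w 0.0531 q [ 0.18  0.32 -0.41 -0.   -0.84 -0.42]
t 6.65 p [ 0.562  -0.0937  0.0671] yhead 166.29 z [ 0.  0. -1.] F [-0.23 -0.56 -3.86] M [ 0.01 -0.    0.01] w 0.053 q [ 0.18  0.32 -0.41  0.   -0.84 -0.42]
[-0.15419872  0.14942717 -3.60117591] [  0.   -51.29  24.58   6.03  -0.     0.  ]
```

View pics/s5c.png

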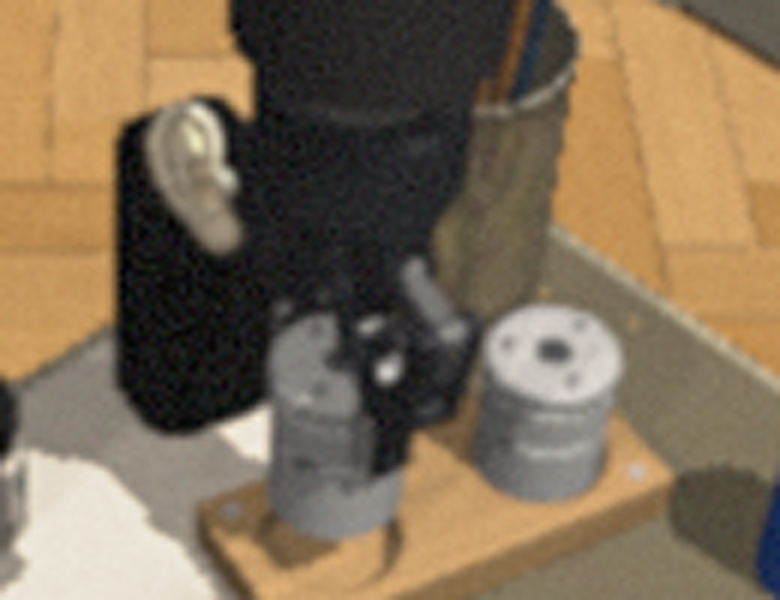

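The left flask is clear of its well. It reads about 3.7 N (roughly 0.38 kg), so it must be the heavy one. Seating it back down.

>>> play_rows([
  [0,0,0,0,0,4,255],
  [0,0,0,0,0,10,255],
  [0,0,0,0,0,17,255],
  [0,0,0,0,0,24,255],
  [0,0,0,0,0,30,255],
  [0,0,0,0,0,35,255],
  [0,0,0,0,0,38,255],
  [0,0,0,0,0,40,255],
  [0,0,0,0,0,40.5,255],
  [0,0,0,0,0,40.5,255],
])

```text
time: 7.9
tcp_pos: [0.5621, -0.0937, 0.0272]
tool_rot: [0.0, -0.618, 0.786, -0.0]
wrist_force: [-3.3, 1.1, 4.9]
width: 0.0529
```

```bash
python3 - <<'E'
from h import *
s=state()
E
```

```text
t 7.9 p [ 0.5621 -0.0937  0.0272] yhead 166.3 z [ 4.e-04 -0.e+00 -1.e+00] F [-3.3   1.14  4.9 ] M [ 0.38  1.29 -0.06] w 0.0529 q [ 0.18  0.37 -0.44  0.   -0.75 -0.42]
```

>>> play_rows([
  [0,0,0,0,0,0,120],
  [0,0,0,0,0,0,60],
  [0,0,0,0,0,0,0],
  [0,0,0,0,0,0,0],
  [0,0,0,0,0,0,0],
  [0,0,0,0,0,-5,0],
  [0,0,0,0,0,-20,0],
  [0,0,0,0,0,-45,0],
  [0,0,0,0,0,-75,0],
  [0,0,0,0,0,-100,0],
  [0,0,0,0,0,-115,0],
  [0,0,0,0,0,-120,0],
  [0,0,0,0,0,-120,0],
])

```text
time: 9.52
tcp_pos: [0.5618, -0.0937, 0.1464]
tool_rot: [-0.0, -0.618, 0.786, 0.0]
wrist_force: [-0.3, -0.0, -0.3]
width: 0.0852
```

```bash
python3 - <<'E'
from h import *
from rig import camera
s=state()
c=camera("scene");np.savez("pics/s6.npz",**c);crop(c,(220,60,350,180),6,"s6c")
X=cloud(c)
for b in((255,138,292,180),(290,125,326,165)):
    Q=X[b[1]:b[3],b[0]:b[2]].reshape(-1,3);Q=Q[(Q[:,2]>.078)&(Q[:,2]<.095)];print(((Q.max(0)+Q.min(0))/2).round(4),np.percentile(Q[:,2],[50]),len(Q))
print(go(s["tcp_pos"],s["tool_rot"],[.538,-.1895,.147],166.3))
E
```

```text
t 9.525 p [ 0.5618 -0.0937  0.1464] yhead 166.28 z [-3.e-04  2.e-04 -1.e+00] F [-0.27 -0.   -0.34] M [-0.02  0.02  0.01] w 0.0852 q [ 0.18  0.24 -0.31 -0.   -1.02 -0.42]
[ 0.5622 -0.0933  0.084 ] [0.08572704] 351
[ 0.5393 -0.1885  0.0842] [0.08560726] 325
(array([ 0.,  0., -0.]), array([98.7,  0.4, -0.6]))
```

View pics/s6c.png

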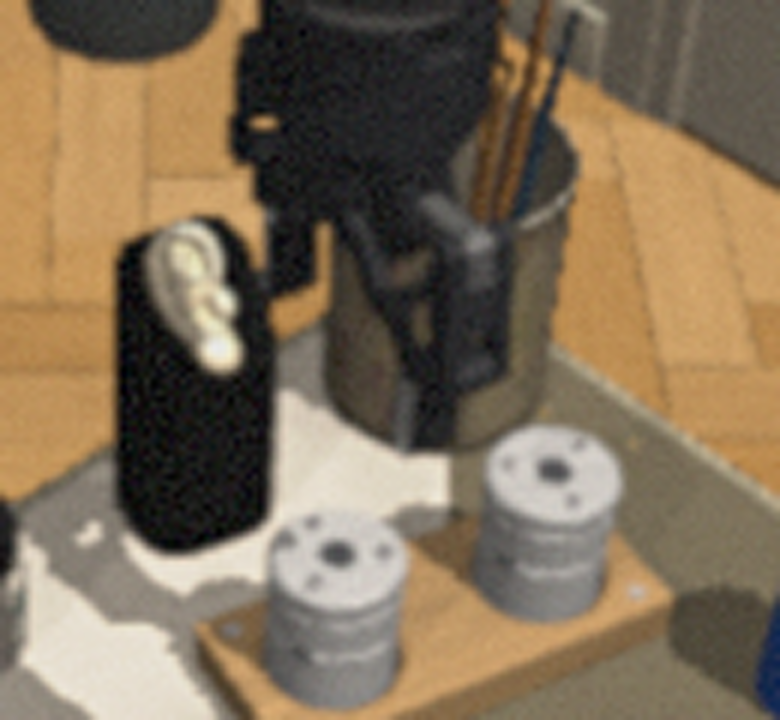

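Both flasks stand seated, with tops equal at 0.0857 m. Going over to the right flask.

>>> play_rows([
  [0,0,0,10,0,0,0],
  [0,0,0,35,0,0,0],
  [0,0,0,65,0,0,0],
  [0,0,0,88,0,0,0],
  [0,0,0,98,0,10,0],
  [0,0,0,98,0,35,0],
  [0,0,0,98,0,65,0],
  [0,0,0,98,0,92,0],
  [0,0,0,98,0,110,0],
  [0,0,0,98,0,118,0],
  [0,0,0,98,0,120,0],
  [0,0,0,98,0,120,60],
  [0,0,0,98,0,120,100],
  [0,0,0,98,0,120,140],
  [0,0,0,98,0,120,255],
  [0,0,0,98,0,120,255],
  [0,0,0,98,0,120,255],
  [0,0,0,98,0,120,255],
])

```text
time: 11.82
tcp_pos: [0.5392, -0.189, 0.0276]
tool_rot: [0.0, -0.618, 0.786, -0.0]
wrist_force: [-2.6, 0.7, 5.8]
width: 0.0528
```

```bash
python3 - <<'E'
from h import *
from rig import camera
s=state()
c=camera("scene");np.savez("pics/s7.npz",**c);crop(c,(220,60,350,180),6,"s7c")
E
```

```text
t 11.825 p [ 0.5392 -0.189   0.0276] yhead 166.31 z [ 1.2e-03 -2.0e-04 -1.0e+00] F [-2.6   0.66  5.84] M [0.41 0.78 0.01] w 0.0528 q [ 0.01  0.37 -0.44  0.   -0.76 -0.24]
```

View pics/s7c.png

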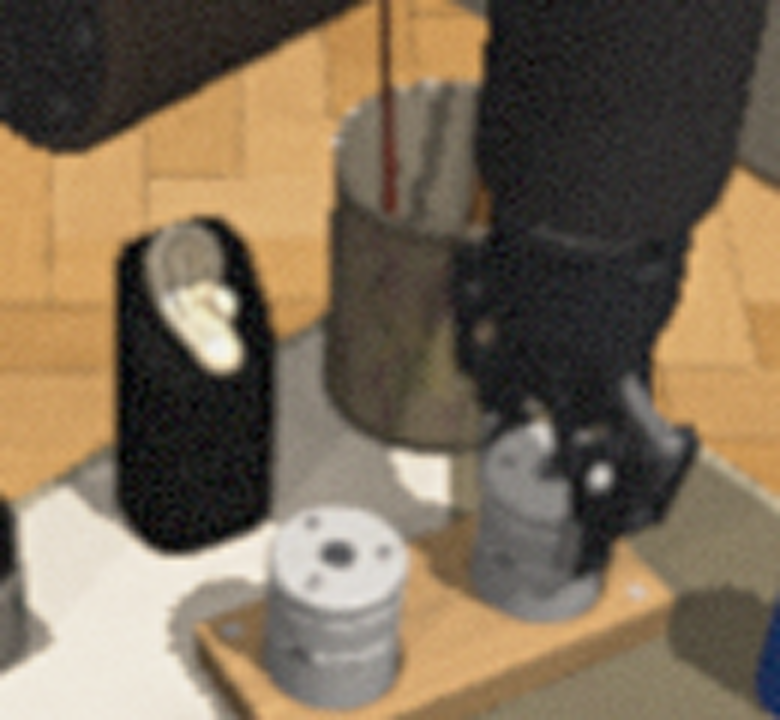

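The right flask is gripped the same way. Lifting it to weigh.

>>> play_rows([
  [0,0,0,0,0,-3,255],
  [0,0,0,0,0,-8,255],
  [0,0,0,0,0,-15,255],
  [0,0,0,0,0,-22,255],
  [0,0,0,0,0,-29,255],
  [0,0,0,0,0,-35,255],
  [0,0,0,0,0,-38,255],
  [0,0,0,0,0,-40,255],
  [0,0,0,0,0,-40,255],
  [0,0,0,0,0,-40,255],
  [0,0,0,0,0,-40,255],
  [0,0,0,0,0,-40,255],
])

```text
time: 13.38
tcp_pos: [0.5387, -0.1889, 0.0665]
tool_rot: [-0.0, -0.618, 0.786, 0.0]
wrist_force: [-0.1, 0.1, -1.8]
width: 0.0529
```

```bash
python3 - <<'E'
from h import *
from rig import camera
f=[]
s=state();f.append(s["wrist_force"]);
c=camera("scene");np.savez("pics/s8.npz",**c);crop(c,(220,60,350,180),6,"s8c")
for i in range(5): camera("top");s=state();f.append(s["wrist_force"])
print(np.mean(f,0),s["tau"].round(2))
E
```

```text
t 13.375 p [ 0.5387 -0.1889  0.0665] yhead 166.29 z [-3.e-04  0.e+00 -1.e+00] F [-0.06  0.13 -1.84] M [-0.03  0.02  0.02] w 0.0529 q [ 0.01  0.32 -0.4  -0.   -0.84 -0.24]
t 13.475 p [ 0.5388 -0.1889  0.0666] yhead 166.29 z [-1.e-04  0.e+00 -1.e+00] F [ 0.17  0.05 -0.89] M [ 0.02  0.03 -0.01] w 0.0527 q [ 0.01  0.32 -0.4  -0.   -0.84 -0.24]
t 13.525 p [ 0.5388 -0.1889  0.0666] yhead 166.29 z [-1.e-04 -0.e+00 -1.e+00] F [ 1.18 -0.51 -1.81] M [ 0.02  0.03 -0.02] w 0.053 q [ 0.01  0.32 -0.4   0.   -0.84 -0.24]
t 13.575 p [ 0.5388 -0.1889  0.0666] yhead 166.29 z [-1.e-04 -0.e+00 -1.e+00] F [-0.15  0.58 -2.03] M [-0.01  0.01  0.02] w 0.0527 q [ 0.01  0.32 -0.4   0.   -0.84 -0.24]
t 13.625 p [ 0.5388 -0.1889  0.0666] yhead 166.29 z [ 0. -0. -1.] F [ 0.24 -0.36 -1.34] M [-0.03 -0.01  0.04] w 0.0531 q [ 0.01  0.32 -0.4   0.   -0.84 -0.24]
t 13.675 p [ 0.5388 -0.1889  0.0666] yhead 166.29 z [-0. -0. -1.] F [ 1.05  0.55 -1.67] M [-0.02  0.01 -0.  ] w 0.0527 q [ 0.01  0.32 -0.4   0.   -0.84 -0.24]
[ 0.40409173  0.07293743 -1.59620876] [  0.   -50.41  23.89   5.75  -0.     0.  ]
```

View pics/s8c.png

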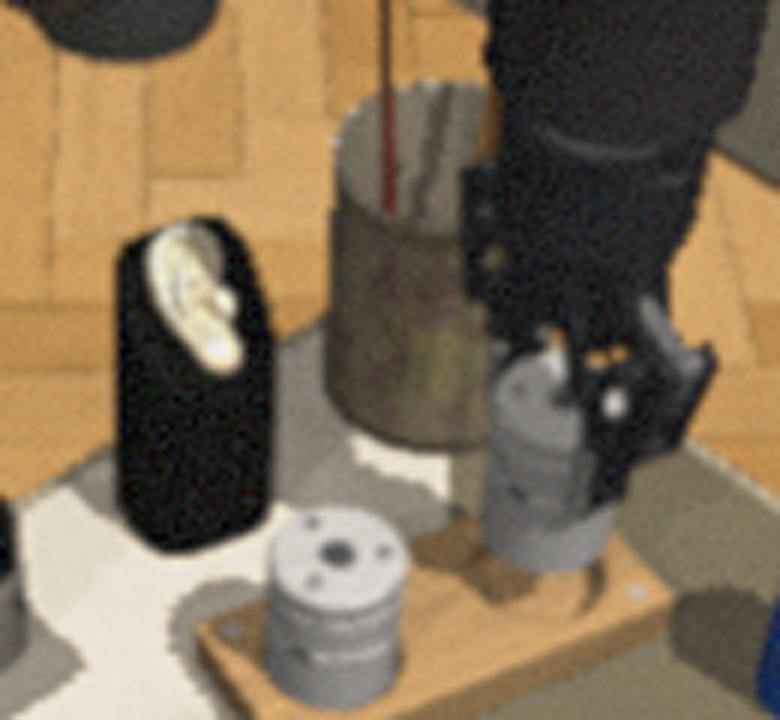

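The right flask reads about 1.6 N against 3.6 N, so the left one is the heavier. Seating the right flask and letting go.

>>> play_rows([
  [0,0,0,0,0,4,255],
  [0,0,0,0,0,10,255],
  [0,0,0,0,0,17,255],
  [0,0,0,0,0,24,255],
  [0,0,0,0,0,30,255],
  [0,0,0,0,0,35,255],
  [0,0,0,0,0,38,255],
  [0,0,0,0,0,40,255],
  [0,0,0,0,0,40.5,255],
  [0,0,0,0,0,40.5,255],
])

```text
time: 14.92
tcp_pos: [0.5387, -0.189, 0.0275]
tool_rot: [0.0, -0.618, 0.786, -0.0]
wrist_force: [-5.0, 2.6, 12.0]
width: 0.0532
```

>>> play_rows([
  [0,0,0,0,0,0,120],
  [0,0,0,0,0,0,60],
  [0,0,0,0,0,0,0],
  [0,0,0,0,0,0,0],
  [0,0,0,0,0,0,0],
  [0,0,0,0,0,-5,0],
  [0,0,0,0,0,-20,0],
  [0,0,0,0,0,-45,0],
  [0,0,0,0,0,-75,0],
  [0,0,0,0,0,-100,0],
  [0,0,0,0,0,-115,0],
  [0,0,0,0,0,-120,0],
  [0,0,0,0,0,-120,0],
])

```text
time: 16.55
tcp_pos: [0.5386, -0.1889, 0.1459]
tool_rot: [-0.0, -0.618, 0.786, 0.0]
wrist_force: [-0.7, -1.0, 0.2]
width: 0.0855
```

```bash
python3 - <<'E'
from h import *
from rig import camera
s=state()
c=camera("scene");np.savez("pics/s9.npz",**c);crop(c,(220,60,350,180),6,"s9c")
X=cloud(c)
for b in((255,138,292,180),(290,125,326,165)):
    Q=X[b[1]:b[3],b[0]:b[2]].reshape(-1,3);Q=Q[(Q[:,2]>.078)&(Q[:,2]<.095)];print(((Q.max(0)+Q.min(0))/2).round(4),np.percentile(Q[:,2],[50]),len(Q))
print(go(s["tcp_pos"],s["tool_rot"],[.562,-.0935,.147],166.3))
E
```

```text
t 16.55 p [ 0.5386 -0.1889  0.1459] yhead 166.29 z [-2.e-04  2.e-04 -1.e+00] F [-0.65 -0.99  0.17] M [ 0.01  0.05 -0.08] w 0.0855 q [ 0.01  0.24 -0.31 -0.   -1.02 -0.24]
[ 0.5625 -0.0931  0.0839] [0.08570357] 351
[ 0.5393 -0.1893  0.0842] [0.08577192] 325
(array([ 0.,  0., -0.]), array([-98.2,  -0.1,  -1.1]))
```

View pics/s9c.png

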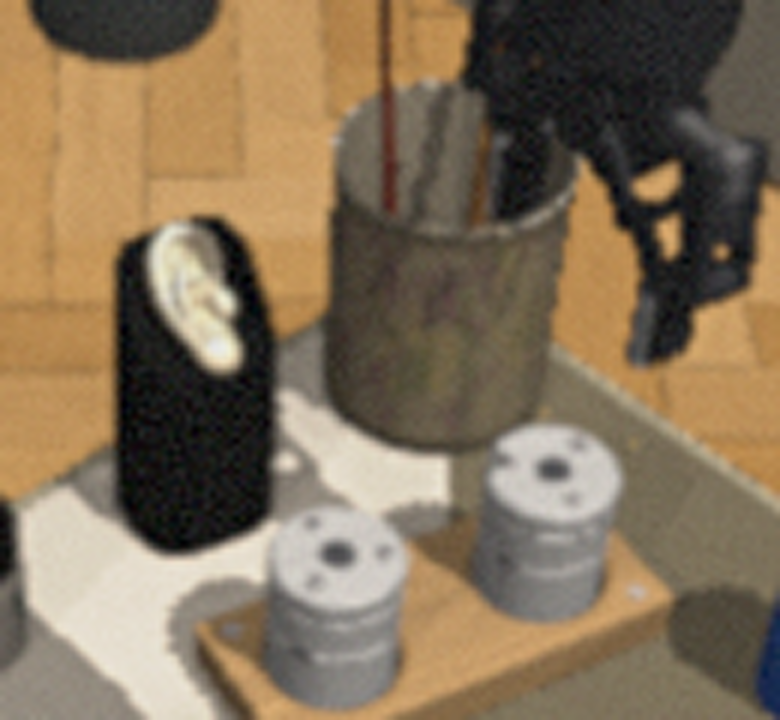

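Both flasks are seated again, with matching tops. Returning to the left (heavier) one.

>>> play_rows([
  [0,0,0,-10,0,0,0],
  [0,0,0,-35,0,0,0],
  [0,0,0,-65,0,0,0],
  [0,0,0,-88,0,0,0],
  [0,0,0,-98,0,8,0],
  [0,0,0,-98,0,33,0],
  [0,0,0,-98,0,63,0],
  [0,0,0,-98,0,90,0],
  [0,0,0,-98,0,108,0],
  [0,0,0,-98,0,117,0],
  [0,0,0,-98,0,119,0],
  [0,0,0,-98,0,119,60],
  [0,0,0,-98,0,119,100],
  [0,0,0,-98,0,119,140],
  [0,0,0,-98,0,119,255],
  [0,0,0,-98,0,119,255],
  [0,0,0,-98,0,119,255],
  [0,0,0,-98,0,119,255],
])

```text
time: 18.85
tcp_pos: [0.5624, -0.0937, 0.0281]
tool_rot: [0.001, -0.618, 0.786, -0.0]
wrist_force: [-1.7, 0.5, 5.5]
width: 0.0524
```

```bash
python3 - <<'E'
from h import *
s=state();p=s["tcp_pos"]
for t in([p[0],p[1],.16],[.53,.117,.16]): print(go(p,s["tool_rot"],t,166.3))
E
```

```text
t 18.85 p [ 0.5624 -0.0937  0.0281] yhead 166.3 z [ 0.0013  0.     -1.    ] F [-1.73  0.54  5.52] M [0.23 0.74 0.03] w 0.0524 q [ 0.18  0.37 -0.44  0.   -0.76 -0.42]
(array([-0.01,  0.  ,  0.  ]), array([  -0. ,   -0.2, -131.9]))
(array([-0.01,  0.  ,  0.  ]), array([-197.1,   81.2, -131.9]))
```

>>> play_rows([
  [0,0,0,0,0,-4,255],
  [0,0,0,0,0,-12,255],
  [0,0,0,0,0,-25,255],
  [0,0,0,0,0,-42,255],
  [0,0,0,0,0,-62,255],
  [0,0,0,0,0,-82,255],
  [0,0,0,0,0,-102,255],
  [0,0,0,0,0,-118,255],
  [0,0,0,0,0,-128,255],
  [0,0,0,0,0,-132,255],
  [0,0,0,0,0,-132,255],
])

```text
time: 20.23
tcp_pos: [0.5618, -0.0937, 0.1589]
tool_rot: [-0.0, -0.618, 0.786, 0.0]
wrist_force: [-0.0, 0.3, -3.0]
width: 0.0531
```

>>> play_rows([
  [0,0,0,-5,2,0,255],
  [0,0,0,-17,7,0,255],
  [0,0,0,-35,14,0,255],
  [0,0,0,-57,23,0,255],
  [0,0,0,-80,33,0,255],
  [0,0,0,-103,42,0,255],
  [0,0,0,-126,52,0,255],
  [0,0,0,-148,61,0,255],
  [0,0,0,-168,69,0,255],
  [0,0,0,-183,75,0,255],
  [0,0,0,-193,79,0,255],
  [0,0,0,-197,81,0,255],
  [0,0,0,-197,81,0,255],
  [0,0,0,-197,81,0,255],
  [0,0,0,-197,81,0,255],
])

```text
time: 22.1
tcp_pos: [0.5301, 0.1164, 0.1591]
tool_rot: [-0.0, -0.617, 0.787, -0.0]
wrist_force: [-0.5, -0.1, -4.1]
width: 0.0531
```

```bash
python3 - <<'E'
from h import *
from rig import camera
s=state()
for n in("scene","top"):
    c=camera(n);np.savez(f"pics/{n}9.npz",**c)
    cv2.imwrite(f"pics/{n}9.png",cv2.resize(c["image"][:,:,::-1],(800,600)))
    X=cloud(c);X0=cloud(load(n+"0"))
    # right flask top
    m=(np.hypot(X[...,0]-.539,X[...,1]+.189)<.032)&(X[...,2]>.078)&(X[...,2]<.095);Q=X[m];print(n,"right flask",((Q.max(0)+Q.min(0))/2).round(4))
    if n=="scene":
        m=(np.hypot(X[...,0]-.53,X[...,1]-.117)<.034)&(X[...,2]>.12)&(X[...,2]<.25);Q=X[m];print("held",Q.min(0),Q.max(0))
s=state()
E
```

```text
t 22.1 p [0.5301 0.1164 0.1591] yhead 166.25 z [-0.e+00 -1.e-04 -1.e+00] F [-0.52 -0.07 -4.15] M [-0.09 -0.02 -0.  ] w 0.0531 q [ 0.58  0.18 -0.35  0.   -1.03 -0.82]
scene right flask [ 0.5397 -0.1887  0.0844]
held [0.49726829 0.09742794 0.1449836 ] [0.56373929 0.14428024 0.24972132]
top right flask [ 0.5401 -0.1908  0.0842]
t 22.2 p [0.5301 0.1165 0.1591] yhead 166.26 z [-0. -0. -1.] F [-0.07 -0.89 -3.18] M [-0.02  0.02 -0.05] w 0.0528 q [ 0.58  0.18 -0.35 -0.   -1.03 -0.82]
```

View pics/scene9.png

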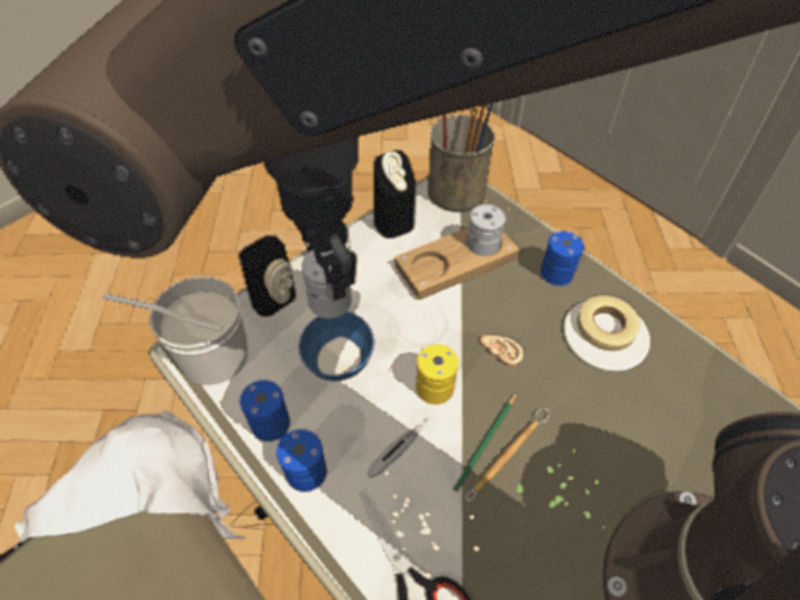

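View pics/top9.png

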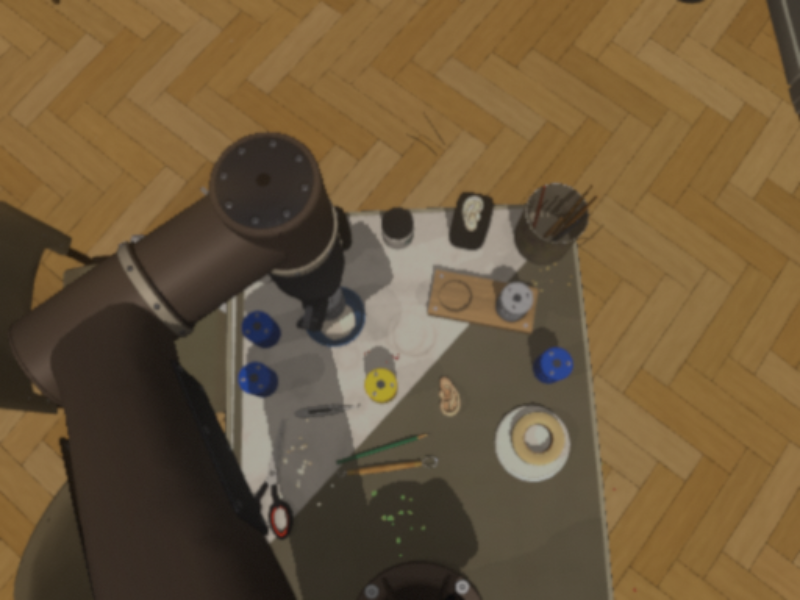

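The heavy flask hangs upright over the bowl at about (325,280) in the scene view. Its underside reads 0.145 m. The right flask is seated at (487,230), and the bowl, jar, stands, ear cast and scriber are where they started. Handing in.

```bash
python3 - <<'E'
from rig import *
print(close_job())
E
```

```text
the job is handed in; nothing more can be done
None
```

I lifted and weighed both flasks, and handed in the job with the heavier one, from the left well, held over the mixing bowl. The hand-in gave no verdict.

- **Weights:** the left flask read about 3.6 N and the right about 1.6 N. Single readings were noisy by up to about 1 N, but the joint torques agreed with the difference. I seated and let go of each one after weighing.
- **Held flask:** at about 22 s the arm was still and the tool vertical. The flask was within a few millimetres of the bowl's middle, with its underside at about 0.145 m (90 mm above the rim). The wrist force of 3.2–4.1 N matches its earlier reading.
- **Lighter flask:** it stands seated in the right well, within about 2 mm of where it started, and its top is at the original height.
- **Rest of the bench:** the pictures show the bowl, jar, ear cast, stand and scriber where they began. I compared these by eye and did not measure them.

**One check disagreed:** the open fingertips appeared about 35 mm above the TCP, where the description implied about 13 mm. I gripped 9 mm lower than first planned to allow for this, and saw no sign of slipping.

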